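# Index the vial carousel to its reference vial and lock it

## Task

Turn the vial carousel by the spokes of its star handle until the red pocket with the red-banded reference vial stands in front of the read head, and lock it there: tip the blue-knobbed index pawl over on to the notched ring and work the carousel slowly until the tooth drops fully home in the notch that holds the red pocket at the read head. The ring is only roughly in line with the pockets, so feel for the notch; once it locks, do not lean on the handle with more than 10 N. Leave everything else on the bench alone.

Things in the scene. Friction and masses are not known exactly. Their poses are not given: they have to be found in the camera images.
- carousel_base: Fixed white base of the carousel (aluminium turntable, 248 mm across, rim top 42 mm up, eight vial pockets 45 degrees apart, vial caps up to 120 mm high). Origin on the turning axis at bench height. Its +y points to the read head (grey block 52 mm wide, 112 mm high, face 140 mm from the axis, red pointer at its foot), its -y to the index pawl.
- carousel_axis (a point): Point on the vertical turning axis, at the height of the spokes (150 mm). The carousel turns either way without end and does not coast; friction makes a push of 1.5 to 3 N at 70 mm from the axis turn it. Star handle on top: black hub 48 mm across, four level spokes in black rubber sleeves 12 mm thick, 90 degrees apart, each with a black ball 19 mm across 101 mm from the axis.
- spoke_ball (a point): Centre of one of the four spoke balls, 101 mm from the axis, 150 mm above the bench; its spoke stands 22.5 degrees counter-clockwise (from above) of the red pocket, the others every 90 degrees from there. Push a spoke sideways between hub and ball.
- red_pocket (a point): Centre of the red-banded vial in the red pocket, 83 mm above the bench, 83 mm from the axis; it turns with the carousel.
- read_point (a point): Fixed point in front of the read head: 83 mm from the axis on the base's +y side, 83 mm above the bench. With the red pocket's vial here, the notch of the pocket opposite is about under the pawl's tooth; with the tooth home in it the vial stands within 6 mm of this point, which is what the head needs.
- pawl_knob (a point): Centre of the blue ball (22 mm across) on the steel pawl, 112 mm above the bench both parked (189 mm from the axis, leaning outward) and home (127 mm). The pawl swings in the upright plane through the axis about a pivot 158 mm from the axis, 58 mm up; ball 62 mm from the pivot. Pushed inward past upright (under 2 N) it falls over by its own weight.
- pawl_tooth (a point): Tip of the pawl's tooth, 8.4 mm wide, in notches 10 mm wide. Fallen, it rests on the index ring 118 mm from the axis, or drops 7 mm into a notch that stands still or passes slowly under it (0.8 mm play each side); the carousel is then blocked both ways. The ring, clamped to the turntable's rim, has eight notches, one in line with each pocket, but only roughly: it is set up to 3.2 degrees off either way, unmeasured.
- index_pawl (a joint): Swing of the index pawl in rad: 0 fully home in a notch, about 0.17 with its tooth riding on the rim, 1.05 parked, leaning back on its stop.
- tube_1: Clear conical tube standing on its blue cap, 32 mm across, 115 mm high, left of the carousel; origin under its centre. Leave alone.
- tube_2: A second such tube. Leave alone.
- jar: White jar with red cap, 44 mm across, 94 mm high; origin under its centre. Leave alone.
- small_beaker: Small clear beaker, 59 mm across, 64 mm high; origin under its centre. Leave alone.
- tape: Roll of tan tape lying flat, 98 mm across, 25 mm high, right of the carousel; origin under its centre. Leave alone.
- bench_timer: Grey bench timer, 71x77x50 mm; origin under its centre. Leave alone.
- blue_marker: Blue and white marker lying flat, 135 mm long, 16 mm thick; origin under its centre. Leave alone.
- white_pipette: White hand pipette lying flat, 245 mm long, 21 mm thick; origin under its centre. Leave alone.

How it is judged:
At the end, for the whole second after the job is handed in: The pawl is fully home in a notch (joint below 0.06 rad; 0.17 is riding on the rim) and the centre of the red-banded vial stands within 8 mm of the read point, seen from above (value of joint index_pawl below 0.06 rad and horizontal distance between red_pocket and read_point below 0.008 m); the robot touches nothing.
It fails at once if the carousel or its handle was struck or forced (over 20 N) (contact force between any of the fingers, the arm and carousel above 20 N).
It fails at once if the handle was pushed on with over 10 N once the pawl had locked it (value of joint index_pawl below 0.1 rad and contact force between any of the fingers, the arm and carousel above 10 N).
It fails at once if the index pawl was forced (over 15 N) (contact force between any of the fingers, the arm and index_pawl above 15 N).
It fails at once if something else on the bench was disturbed (moved over 30 mm) (distance of any of tube_1, tube_2, jar, small_beaker, tape, bench_timer, blue_marker, white_pipette from where it was at the start of the episode above 0.03 m).
It also fails if it takes over 64 s, if anything falls off the work surface, if the arm or the gripper's body presses on something with over 40 N, if the wrist force passes 120 N, or if a joint passes its speed limit or range.

## Robot

A 7-joint arm with a two-finger parallel gripper is mounted at the origin on a cart in front of the work surface, level with it; the furniture and walls round the work are solid. World frame = base frame: x ahead of the robot, y to its left, z up, the work surface at z = 0. Lengths are in m, angles in rad, forces in N, time in s.
With the tool pointing down it reaches from about 0.4 to 0.875 m from the base axis. Payload 19.3 kg.
Tool frame: the origin (TCP) lies between the finger pads; the fingertips stand ahead of it and the grasp point (between the pads) lies 8 mm behind it (bot.tip_extent is the x of the fingertips in the tool frame, in m); x points along the fingers, y is the direction in which the jaws open and shut, and the axes are right-handed (so a half turn about x gives the same grasp; the last joint's range is limited). The gripper opens to 85 mm and grips with 20 to 120 N. Pads are 22 mm wide; open, the fingers measure 114 mm over their backs; the gripper's body (76 mm by 85 mm) begins 54 mm behind the grasp point. The pads swing forward as they close: fully open they stand 13 mm farther back than shut.
Start: joints at [-1.369, 0.521, -0.036, 1.599, 0.021, 1.021, -0.113], TCP at [0.168, 0.602, 0.242] pointing down, gripper open.
Joint ranges: [-2.91, 2.91], [-0.3, 2.13], [-1.5, 1.42], [0.17, 2.43], [-1.26, 4.41], [0.16, 1.93], [-2.52, 2.52]. Speed limits (rad/s): [1.89, 1.89, 2.39, 2.39, 3.01, 3.01, 3.01].

## Interface

Orientations are given as [roll, pitch, yaw] about the fixed x, y, z axes, in that order (R = Rz(yaw) Ry(pitch) Rx(roll)).
In Python, from workcell import observe, grab_frame, camera_info, bot, nets gives the robot as it stands.
- The arm moves only by the tool jog_arm, never from a script. Its argument "commands" is a list of rows, each a list of 6 numbers: the shift along the tool's x, y, z in mm, then the turn, a rotation vector about the tool's x, y, z in rad. A call has 1 to 20 rows; each row shifts and turns the pose as measured when the row begins, along the tool's axes as they then stand; what a row does not reach is not made up. A row lasts 1/10 s, in which the tool goes at most 50 mm and 8.59 degrees, less where a joint would pass 70% of its speed; a pose out of reach is approached as far as the arm can. A call is refused whole if a number of a shift passes 50 or a number of a turn 0.15, either way. A call with a gripper value outside its range is refused whole. "gripper" is the closure in counts, from 0 (fully open) to 255 (shut), set as the call begins (left out, the last holds). The fingers move at their own pace and stop on an object; "newtons" is the grip in N (left out, the last holds). Time passes only in rows, so rows that do not move let the fingers close. It gives the time, the measured TCP pose, the force and the opening at its end, in the units of the state.
- observe(): the state, without advancing time (a new reading comes with each control period).
- grab_frame(name): name is "side" or "top" or "wrist"; returns the picture (384x512x3 uint8, red, green, blue); there is no depth.
- camera_info(name): a dict with "fov_y" (degrees; the focal length in pixels is half the picture's height over the tangent of half this angle, whatever the lens; pixels are square), "cx", "cy" (the principal point, pixels), "R" (3x3) and "t" (3): a world point X has camera coordinates R X + t; the wrist camera has in their place "tool_from_camera" (4x4, takes a point from camera to tool coordinates, whose origin is the TCP and whose axes are the tool frame's). Camera axes: x right, y down, z forward; pixel columns grow to the right and rows downward; lengths in m; the calibration is good to about 2 mm. A picture is of the moment at which its call begins: read the wrist's pose just before it. camera_info takes no time and is no camera call.
- bot.job_done(): hands the job in, once; it reports no verdict.
Trained networks look in the newest picture that a camera, given by its name, has taken for a name from the list of things; names that differ only in an ending like _2 or _b are one class to them, and where a whole thing is asked for, a point or a joint stands for the part that bears it (a point fixed in the world has none). Each returns a list of dicts, best first, with "p" (0 to 1); they miss things now and then, are a little off and sometimes report something else, mostly with a low value. They report only what shows in the picture. A call takes as long as a camera call.
- nets.find_in(camera, name): "rect" ([left, top, right, bottom] in pixels, round what is visible of it).
- nets.silhouettes(camera, name): "mask" (384x512 bool, what is visible of it) and "rect" ([left, top, right, bottom] in pixels, round what is visible of it).
- nets.pinpoint(camera, name): "location" ([column, row] in pixels: a listed point, or the origin of a listed thing).
The state is a dict: "clock": time; "qpos": joint angles; "qd": joint speeds; "joint_efforts": joint torques, N m; "position": TCP position; "tool_rot": TCP orientation; "force": force on the tool from outside, world axes, zero at the start; "moment": the same for the moment, N m; "grip_width": finger opening in m.
Only numpy, scipy, OpenCV 4.12 (cv2) and the standard library are available. Lean on these libraries where they do the work, as an engineer would, in place of code of your own. Each camera call takes 0.05 s, during which the arm holds its last target.

## Working session

There is one attempt and no reset: what is moved stays moved. The work goes in short steps, Python scripts to look and compute and a tool call to move; the robot and the scene stay as the last step left them, time stands still between calls to the robot, and variables do not carry over. Pictures are saved under pics/ and viewed, and the job is handed in when it is done.

Besides the shell and the picture viewer there is one more tool, called as a command line: name --pt "numbers of a row" for each row, then --argument value for the rest. jog_arm: Moves the arm, as the interface text tells. Its arguments: {"type":"object","properties":{"commands":{"type":"array","items":{"type":"array","items":{"type":"number"}}},"gripper":{"type":"number"},"newtons":{"type":"number"}},"required":["commands"]}

```bash
mkdir -p pics; ls; cat > h.py <<'E'
import numpy as np, cv2
from workcell import observe, grab_frame, camera_info, bot, nets
def save(cam,name):
    im=grab_frame(cam); cv2.imwrite(f'pics/{name}.png',cv2.cvtColor(im,cv2.COLOR_RGB2BGR)); return im
def K(cam):
    c=camera_info(cam); f=192/np.tan(np.radians(c['fov_y'])/2); return c,f
def ray(cam,px):
    c,f=K(cam); R=np.array(c['R']);t=np.array(c['t'])
    d=R.T@np.array([(px[0]-c['cx'])/f,(px[1]-c['cy'])/f,1]); return -R.T@t,d
def atz(cam,px,z):
    o,d=ray(cam,px); return o+d*(z-o[2])/d[2]
def proj(cam,X):
    c,f=K(cam); p=np.array(c['R'])@np.array(X)+np.array(c['t']); return np.array([c['cx']+f*p[0]/p[2],c['cy']+f*p[1]/p[2]])
E
python3 - <<'E'
from h import *
print(observe()); print(camera_info('top'),camera_info('side'))
for c in ['top','side']:
    save(c,c+'0')
Z=dict(carousel_base=0,carousel_axis=.15,spoke_ball=.15,red_pocket=.083,read_point=.083,pawl_knob=.112,pawl_tooth=.05,tube_1=0,jar=0,tape=0,small_beaker=0,bench_timer=0,blue_marker=0,white_pipette=0)
for n,z in Z.items():
  for c in ['top','side']:
    for r in nets.pinpoint(c,n)[:4]: print(n,c,r['p'],np.round(r['location'],1),np.round(atz(c,r['location'],z),4))
E
```

```text
pics
{'clock': 0.0, 'qpos': array([-1.36920312,  0.5220074 , -0.0363211 ,  1.59999622,  0.02120599,
        1.02109197, -0.11279375]), 'qd': array([ 0.00097141, -0.00023867, -0.00040719, -0.00054535,  0.00063447,
       -0.00040188, -0.00067693]), 'joint_efforts': array([-2.03109789e-04, -9.27130938e+01,  1.98011957e+00, -3.69921613e+01,
        1.78767694e-02,  8.64506786e-03, -6.66842709e-06]), 'position': array([0.16774084, 0.60173908, 0.24173414]), 'tool_rot': array([-1.49230602,  1.56967856, -1.7641055 ]), 'force': array([ 0.23148654,  0.49592654, -0.65930263]), 'moment': array([-0.00507969, -0.00019674, -0.00029893]), 'grip_width': 0.08534609621739978}
{'fov_y': 47.4319847384549, 'cx': 256.5041471315408, 'cy': 186.78304056395132, 'R': array([[-0.00734798, -0.99994782, -0.0070966 ],
       [-0.99240054,  0.00816387, -0.1227783 ],
       [ 0.12282983,  0.0061405 , -0.99240875]]), 't': array([-0.02296864,  0.54236347,  1.51432507])} {'fov_y': 52.918916473990045, 'cx': 252.5476314439139, 'cy': 197.0401813864162, 'R': array([[ 0.99560388,  0.09360011, -0.00345448],
       [ 0.080459
[... 1405 characters left out ...]
de 0.75 [295.8 126.3] [0.6696 0.3554 0.    ]
tape top 0.7 [373.9 191.2] [ 0.5268 -0.4503  0.    ]
tape side 0.57 [233.  360.9] [ 0.5342 -0.4556  0.    ]
small_beaker top 0.68 [153.  190.1] [0.5373 0.3479 0.    ]
small_beaker side 0.57 [257.6 124.1] [0.5294 0.3529 0.    ]
small_beaker side 0.38 [237.5 237.2] [ 0.5061 -0.0997  0.    ]
bench_timer top 0.65 [345.9 164.1] [ 0.6267 -0.3526  0.    ]
bench_timer side 0.82 [270.3 330.1] [ 0.6279 -0.3675  0.    ]
blue_marker top 0.6 [355.3 223.7] [ 0.4104 -0.3792  0.    ]
blue_marker side 0.74 [190.  327.1] [ 0.4047 -0.3803  0.    ]
white_pipette top 0.74 [136.7 222.7] [0.42   0.4039 0.    ]
white_pipette side 0.53 [235.1 112.2] [0.4404 0.4018 0.    ]
```

```bash
python3 - <<'E'
import cv2
a=cv2.imread('pics/top0.png');b=cv2.imread('pics/side0.png')
cv2.imwrite('pics/topc.png',cv2.resize(a[130:260,170:330],None,fx=4.6,fy=4.6,interpolation=cv2.INTER_CUBIC))
cv2.imwrite('pics/sidec.png',cv2.resize(b[130:260,170:330],None,fx=4.6,fy=4.6,interpolation=cv2.INTER_CUBIC))
E
```

```text
(no output)
```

View pics/top0.png

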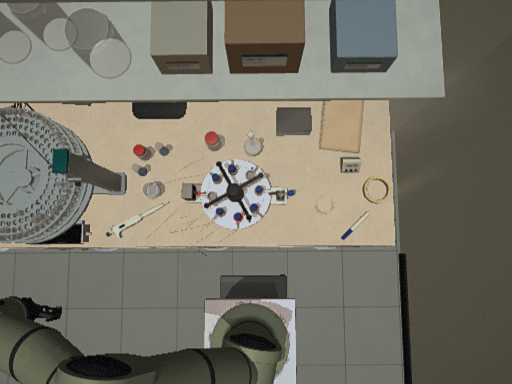

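View pics/topc.png

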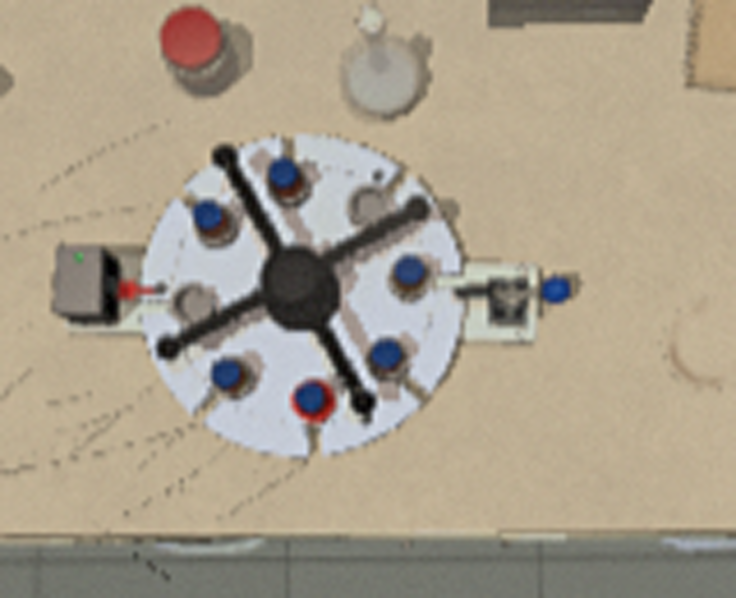

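View pics/sidec.png

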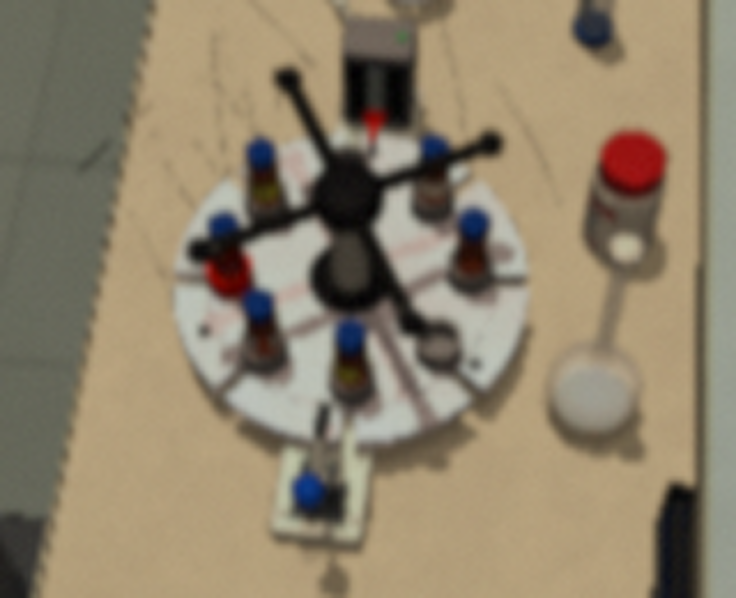

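```bash
python3 - <<'E'
from h import *
from scipy.optimize import least_squares
o=lambda x,y:(170.+x/4.6-.4,130.+y/4.6-.4)
T=[o(225,155),o(168,347),o(364,402),o(418,209)]
S=[o(489,143),o(288,77),o(201,249),o(415,324)]
# top order: (+x+y),( -x+y),(-x-y),(+x-y);  angles a0=~115..
obs=[('top',T,[60,150,240,330]),('side',S,[60,150,240,330])]
for c in('top','side'):
    for p in (T if c=='top' else S): print(c,np.round(atz(c,p,.15),4))
def f(p):
    r=[]
    for c,P,_ in obs:
        for i,q in enumerate(P):
            a=p[2]+i*np.pi/2
            X=[p[0]+.101*np.cos(a),p[1]+.101*np.sin(a),.15]
            r+=list(proj(c,X)-q)
    return r
s=least_squares(f,[.51,.045,np.radians(60)]);print(s.x,np.degrees(s.x[2]),np.round(s.fun.reshape(-1,2),1))
cx,cy,a=s.x
red=a+np.pi-np.radians(22.5); print('red deg',np.degrees(red))
for c,px in(('top',o(313,400)),('side',o(229,270))): print(c,px,proj(c,[cx+.083*np.cos(red),cy+.083*np.sin(red),.083]))
# pawl knob by triangulation
for c,px in(('top',o(556,289)),('side',o(309,490))): print('knob',c,px,atz(c,px,.112))
o1,d1=ray('top',o(556,289));o2,d2=ray('side',o(309,490))
A=np.c_[d1,-d2];l=np.linalg.lstsq(A,o2-o1,rcond=None)[0];print((o1+d1*l[0]),(o2+d2*l[1]))
# pointer foot
print('pointer',atz('top',o(128,290),.045),atz('side',o(374,125),.045))
print('head top corners',[np.round(atz('top',o(*q),.112),3) for q in((62,245),(110,245),(55,315),(107,322))])
print(bot.tip_extent)
E
```

```text
top [0.6068 0.0967 0.15  ]
top [0.4692 0.1367 0.15  ]
top [ 0.4292 -0.002   0.15  ]
top [ 0.5665 -0.0412  0.15  ]
side [0.606  0.0957 0.15  ]
side [0.4688 0.1364 0.15  ]
side [ 0.4298 -0.0014  0.15  ]
side [ 0.5692 -0.0426  0.15  ]
[0.51823315 0.04726715 0.50670645] 29.03214077960092 [[ 0.1  0.1]
 [ 0.3 -0. ]
 [-0.1 -0.2]
 [-0.1 -0.2]
 [ 0.2 -0.1]
 [ 0.1  0.2]
 [ 0.   0.1]
 [-0.6 -0.5]]
red deg 186.53214077960092
top (237.64347826086956, 216.55652173913043) [237.50564488 216.20661718]
side (219.38260869565218, 188.29565217391306) [218.9789725  184.06795431]
knob top (290.46956521739133, 192.42608695652174) [ 0.51243357 -0.14140653  0.112     ]
knob side (236.77391304347825, 236.1217391304348) [ 0.51320041 -0.14292503  0.112     ]
[ 0.51278891 -0.14163855  0.108771  ] [ 0.51292052 -0.14158543  0.10878166]
pointer [0.52169481 0.1803581  0.045     ] [0.52205881 0.17516258 0.045     ]
head top corners [array([0.548, 0.219, 0.112]), array([0.547, 0.184, 0.112]), array([0.496, 0.224, 0.112]), array([0.491, 0.186, 0.112])]
0.011
```

```bash
cat >> h.py <<'E'
from scipy.spatial.transform import Rotation as Ro
def tool():
    s=observe(); R=Ro.from_euler('xyz',s['tool_rot']).as_matrix(); return s,np.array(s['position']),R
def to(target):
    s,p,R=tool(); return 1000*R.T@(np.array(target)-p)
AX=np.array([.5182,.0473])
def st():
    s,p,R=tool(); d=p[:2]-AX
    print('t',s['clock'],'p',np.round(p,4),'r',round(np.hypot(*d)*1e3,1),'ang',round(np.degrees(np.arctan2(d[1],d[0]))%360,1),'F',np.round(s['force'],2),'w',s['grip_width'],'yaw of tool y',np.degrees(np.arctan2(R[1,1],R[0,1])),'z',np.degrees(np.arctan2(R[1,2],R[0,2])),'q',np.round(s['qpos'],2))
E
python3 - <<'E'
from h import *
s,p,R=tool();print(np.round(R,4));st()
a=np.radians(325);print(to([AX[0]+.07*np.cos(a),AX[1]+.07*np.sin(a),.25]))
E
```

```text
[[-0.      0.2685  0.9633]
 [ 0.      0.9633 -0.2685]
 [-1.      0.     -0.    ]]
t 1.5 p [0.1678 0.602  0.2423] r 656.1 ang 122.3 F [ 0.05 -0.29 -0.08] w 0.08562411237165626 yaw of tool y 74.42471082986474 z -15.57528915778053 q [-1.37  0.52 -0.04  1.6   0.02  1.02 -0.11]
[  -7.69739003 -463.57552498  552.48362579]
```

jog_arm --pt "0 -31 37 0 0 0" --pt "0 -31 37 0 0 0" --pt "0 -31 37 0 0 0" --pt "0 -31 37 0 0 0" --pt "0 -31 37 0 0 0" --pt "0 -31 37 0 0 0" --pt "0 -31 37 0 0 0" --pt "0 -31 37 0 0 0" --pt "0 -31 37 0 0 0" --pt "0 -31 37 0 0 0" --pt "0 -31 37 0 0 0" --pt "0 -31 37 0 0 0" --pt "0 -31 37 0 0 0" --pt "0 -31 37 0 0 0" --gripper 255 --newtons 20

```text
clock: 2.9
position: [0.5604, 0.0315, 0.2421]
tool_rot: [1.336, 1.564, 1.076]
force: [1.5, 1.3, 0.3]
grip_width: -0.0
```

```bash
python3 - <<'E'
from h import *
st()
a=np.radians(325);print(to([AX[0]+.07*np.cos(a),AX[1]+.07*np.sin(a),.25]))
E
```

```text
t 2.9 p [0.5604 0.0315 0.2421] r 45.1 ang 339.4 F [1.53 1.3  0.3 ] w -3.1729821557935235e-05 yaw of tool y 75.08092094391922 z -14.91964118252738 q [-0.28  0.42  0.17  1.78 -0.09  0.94  1.23]
[ -7.98409286 -19.54210127  20.87286639]
```

jog_arm --pt "0 -20 21 0 0 0" --pt "0 0 0 0.135 0 0" --pt "0 0 0 0.135 0 0" --pt "0 0 0 0.135 0 0" --pt "0 0 0 0.135 0 0" --pt "0 0 0 0.135 0 0" --pt "0 0 0 0.135 0 0" --pt "0 0 0 0 0 0"

```text
clock: 3.7
position: [0.5791, -0.0037, 0.2418]
tool_rot: [1.667, 1.565, 0.555]
force: [0.2, 1.1, -0.6]
grip_width: 0.0003
```

```bash
python3 - <<'E'
from h import *
st()
a=np.radians(326);print(to([AX[0]+.072*np.cos(a),AX[1]+.072*np.sin(a),.147]))
save('wrist','w1');save('top','t1')
E
```

```text
t 3.7 p [ 0.5791 -0.0037  0.2418] r 79.4 ang 320.1 F [ 0.16  1.13 -0.59] w 0.0002679260915813505 yaw of tool y 26.28709476886704 z -63.712724805173096 q [-0.37  0.47  0.39  1.74 -0.21  0.96  0.56]
[ 94.87078768   3.14807738 -10.07904388]
```

View pics/w1.png

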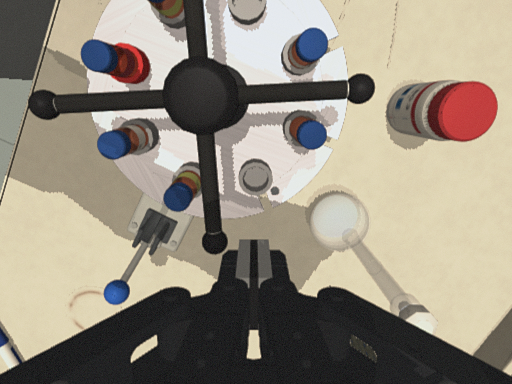

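jog_arm --pt "30 2 -4 0 0 0" --pt "30 2 -4 0 0 0" --pt "22 0 0 0 0 0" --pt "10 0 0 0 0 0" --pt "0 0 0 0 0 0"

```text
clock: 4.3
position: [0.5806, 0.0061, 0.1482]
tool_rot: [1.623, 1.561, 0.537]
force: [-0.8, 0.3, 0.6]
grip_width: 0.0002
```

```bash
python3 - <<'E'
from h import *
st()
save('side','s2')
a=cv2.imread('pics/s2.png');cv2.imwrite('pics/s2c.png',cv2.resize(a[130:260,170:330],None,fx=4.6,fy=4.6,interpolation=cv2.INTER_CUBIC))
E
```

```text
t 4.3 p [0.5806 0.0061 0.1482] r 74.8 ang 326.5 F [-0.83  0.27  0.56] w 0.00015269020077714153 yaw of tool y 27.762262385448793 z -62.23747756727703 q [-0.34  0.59  0.33  1.82 -0.27  0.76  0.61]
```

View pics/s2c.png

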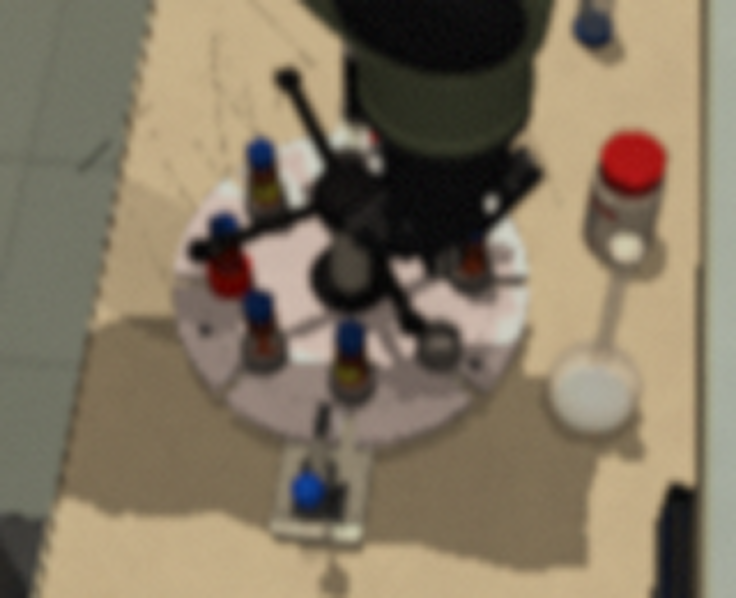

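jog_arm --pt "0 -3 0 0 0 0" --pt "0 -3 0 0 0 0" --pt "0 -3 0 0 0 0" --pt "0 -2 0 0 0 0" --pt "0 -2 0 0 0 0" --pt "0 -2 0 0 0 0" --pt "0 -2 0 0 0 0" --pt "0 -2 0 0 0 0" --pt "0 -2 0 0 0 0"

```text
clock: 5.25
position: [0.5631, -0.0047, 0.1528]
tool_rot: [1.442, 1.554, 0.357]
force: [2.5, 0.1, -0.4]
grip_width: -0.0
```

```bash
python3 - <<'E'
from h import *
st()
save('wrist','w3')
E
```

```text
t 5.25 p [ 0.5631 -0.0047  0.1528] r 68.7 ang 310.8 F [ 2.45  0.09 -0.45] w -7.3510003735105635e-06 yaw of tool y 27.848206430490944 z -62.153830924325845 q [-0.33  0.56  0.33  1.87 -0.26  0.74  0.63]
```

View pics/w3.png

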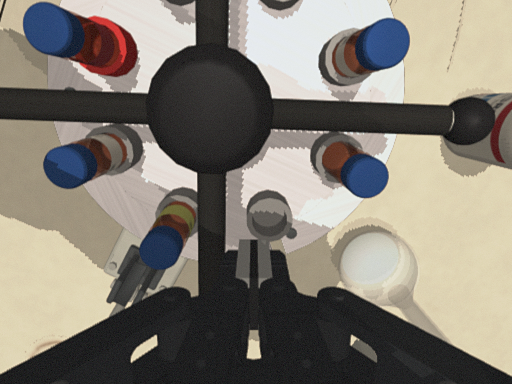

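jog_arm --pt "5 1 0 0 0 0" --pt "5 1 0 0 0 0" --pt "2 0 0 0 0 0"

```text
clock: 5.6
position: [0.5645, -0.0039, 0.1398]
tool_rot: [1.463, 1.555, 0.378]
force: [-0.3, -0.7, -0.5]
grip_width: 0.0001
```

jog_arm --pt "0.4 -2 0 0 0 0" --pt "0.4 -2 0 0 0 0" --pt "0.4 -2 0.4 0.02 0 0" --pt "0.4 -2.6 0.6 0.04 0 0" --pt "0.4 -3.3 0.8 0.05 0 0" --pt "0.4 -3.3 0.8 0.05 0 0" --pt "0.4 -3.3 0.8 0.05 0 0" --pt "0.4 -3.3 0.8 0.05 0 0"

```text
clock: 6.4
position: [0.546, -0.0166, 0.1365]
tool_rot: [1.734, 1.552, 0.369]
force: [1.6, 1.1, 1.5]
grip_width: 0.0002
```

```bash
python3 - <<'E'
from h import *
st()
save('wrist','w4')
E
```

```text
t 6.4 p [ 0.546  -0.0166  0.1365] r 69.7 ang 293.5 F [1.62 1.07 1.47] w 0.0002476025890663025 yaw of tool y 11.798870780110217 z -78.19795941208949 q [-0.36  0.57  0.39  1.93 -0.34  0.69  0.45]
```

View pics/w4.png

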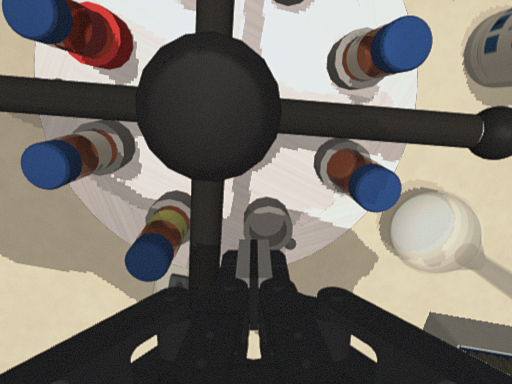

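jog_arm --pt "-3 -3.3 0.8 0.05 0 0" --pt "-3 -3.3 0.8 0.05 0 0" --pt "0 -3.3 0.8 0.05 0 0" --pt "0 -3.3 0.8 0.05 0 0" --pt "0 -3.3 0.8 0.05 0 0" --pt "0 -3.3 0.8 0.05 0 0" --pt "0 -3.3 0.8 0.05 0 0" --pt "0 -3.3 0.8 0.05 0 0" --pt "0 -3.3 0.8 0.05 0 0" --pt "0 -3.3 0.8 0.05 0 0"

```text
clock: 7.45
position: [0.5116, -0.0244, 0.1427]
tool_rot: [2.235, 1.55, 0.34]
force: [2.3, 0.5, -0.9]
grip_width: -0.0002
```

```bash
python3 - <<'E'
from h import *
st()
E
```

```text
t 7.45 p [ 0.5116 -0.0244  0.1427] r 72.0 ang 264.8 F [ 2.34  0.47 -0.88] w -0.00017774062892414455 yaw of tool y -18.594849665782988 z -108.58325240056357 q [-0.47  0.54  0.55  2.02 -0.46  0.68  0.05]
```

jog_arm --pt "0 -3.3 0.5 0.05 0 0" --pt "0 -3.3 0.5 0.05 0 0" --pt "0 -3.3 0.5 0.05 0 0" --pt "0 -3.3 0.5 0.05 0 0" --pt "0 -3.3 0.5 0.05 0 0" --pt "0 -3.3 0.5 0.05 0 0" --pt "0 -3.3 0.5 0.05 0 0" --pt "0 -3.3 0.5 0.05 0 0" --pt "0 -3.3 0.5 0.05 0 0" --pt "0 -3.3 0.5 0.05 0 0" --pt "0 -3.3 0.5 0.05 0 0" --pt "0 -3.3 0.5 0.05 0 0"

```text
clock: 8.65
position: [0.4734, -0.0103, 0.1426]
tool_rot: [2.694, 1.551, 0.162]
force: [0.8, -3.1, -0.8]
grip_width: 0.0
```

```bash
python3 - <<'E'
from h import *
st()
a=save('wrist','w5')
E
```

```text
t 8.65 p [ 0.4734 -0.0103  0.1426] r 73.0 ang 232.1 F [ 0.78 -3.1  -0.78] w 4.4112136204827216e-05 yaw of tool y -55.08583075477895 z -145.07703919687853 q [-0.65  0.55  0.74  2.12 -0.61  0.67 -0.46]
```

View pics/w5.png

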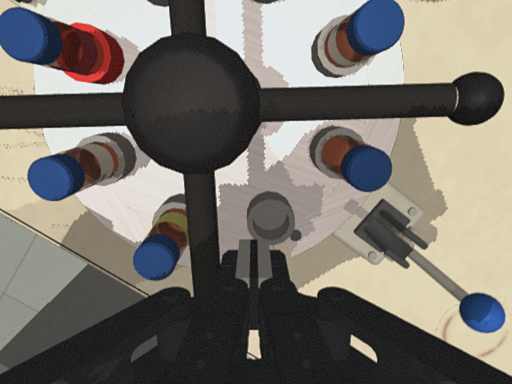

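```bash
cat >> h.py <<'E'
def watz(px,z,pR):
    c,f=K('wrist'); M=np.array(c['tool_from_camera']); p,R=pR
    d=R@M[:3,:3]@np.array([(px[0]-c['cx'])/f,(px[1]-c['cy'])/f,1]); o=p+R@M[:3,3]; return o+d*(z-o[2])/d[2]
def ang(X):
    d=X[:2]-AX; return np.degrees(np.arctan2(d[1],d[0]))%360, 1e3*np.hypot(*d)
E
python3 - <<'E'
from h import *
s,p,R=tool()
for px,z in (((481,97),.15),((190,103),.15),((482,313),.112),((95,55),.083)):
    X=watz(px,z,(p,R)); print(px,X,ang(X))
E
```

```text
(481, 97) [ 0.57863052 -0.03780232  0.15      ] (np.float64(305.3782780951474), np.float64(104.37553842436809))
(190, 103) [0.51622611 0.04855069 0.15      ] (np.float64(147.6409325144852), np.float64(2.3367641001083452))
(482, 313) [ 0.50897799 -0.14398605  0.112     ] (np.float64(267.239873584851), np.float64(191.50821597087264))
(95, 55) [0.50165379 0.11335924 0.083     ] (np.float64(104.06187668553981), np.float64(68.09992533361942))
```

jog_arm --pt "0 -3.3 0.5 0.05 0 0" --pt "0 -3.3 0.5 0.05 0 0" --pt "0 -3.3 0.5 0.05 0 0" --pt "0 0 0 0 0 0"

```text
clock: 9.1
position: [0.4655, -0.003, 0.1425]
tool_rot: [2.839, 1.552, 0.15]
force: [-0.9, -0.5, 0.1]
grip_width: 0.0001
```

```bash
python3 - <<'E'
from h import *
st()
a=save('wrist','w6')
s,p,R=tool()
for n,z in(('spoke_ball',.15),('carousel_axis',.15),('pawl_knob',.112),('red_pocket',.083)):
    for r in nets.pinpoint('wrist',n)[:3]:
        X=watz(r['location'],z,(p,R)); print(n,r['p'],np.round(r['location'],1),np.round(X,4),ang(X))
E
```

```text
t 9.1 p [ 0.4655 -0.003   0.1425] r 72.9 ang 223.7 F [-0.88 -0.53  0.12] w 0.0001441349625146034 yaw of tool y -64.09610730449069 z -154.09060211441587 q [-0.7   0.56  0.79  2.14 -0.65  0.67 -0.59]
carousel_axis 0.6 [188.7 108.2] [0.5155 0.0475 0.15  ] (np.float64(175.20553713416226), np.float64(2.66422565676298))
red_pocket 0.86 [64.4 48.5] [0.5087 0.1301 0.083 ] (np.float64(96.53922134928736), np.float64(83.30240493877209))
```

View pics/w6.png

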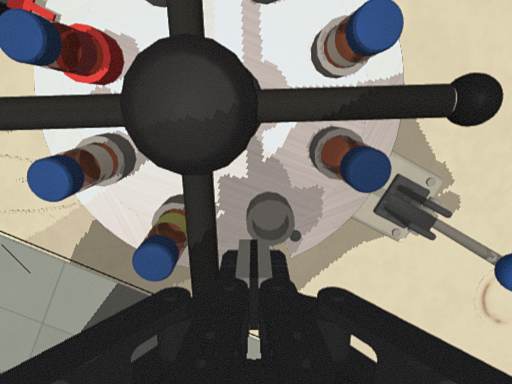

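jog_arm --pt "0 5 0 0 0 0" --pt "0 5 0 0 0 0" --pt "-35 2 0 0 0 0" --pt "-35 0 0 0.12 0 0" --pt "0 0 0 0.12 0 0" --pt "0 0 0 0.12 0 0" --pt "0 0 0 0.12 0 0" --pt "0 0 0 0 0 0"

```text
clock: 10.15
position: [0.4715, -0.0186, 0.2162]
tool_rot: [-2.967, 1.551, 0.131]
force: [-0.4, -0.5, -1.3]
grip_width: 0.0001
```

```bash
python3 - <<'E'
from h import *
st()
print(to([.512,-.18,.205]))
save('top','t7')
im=cv2.imread('pics/t7.png');cv2.imwrite('pics/t7c.png',cv2.resize(im[130:260,170:330],None,fx=4.6,fy=4.6,interpolation=cv2.INTER_CUBIC))
E
```

```text
t 10.15 p [ 0.4715 -0.0186  0.2162] r 80.8 ang 234.6 F [-0.37 -0.46 -1.26] w 0.00013093137988114405 yaw of tool y -92.51962237427529 z 177.47639790283756 q [-0.86  0.53  1.07  2.07 -0.61  0.88 -1.05]
[ 11.61394524 159.53080871 -47.36374276]
```

View pics/t7c.png

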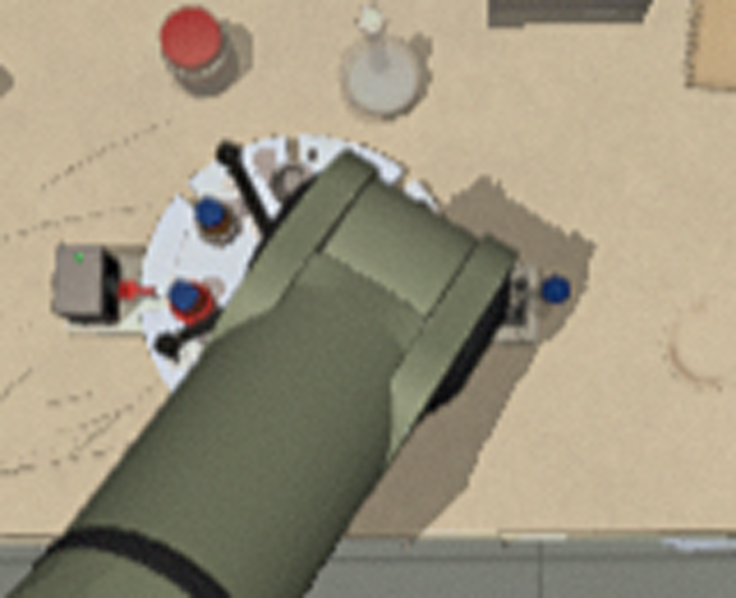

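jog_arm --pt "0 27 -8 0 0 0" --pt "0 27 -8 0 0 0" --pt "0 27 -8 0 0 0" --pt "0 27 -8 0 0 0" --pt "0 27 -8 0 0 0" --pt "0 25 -7 0 0 0" --pt "0 0 0 0 0 0"

```text
clock: 10.9
position: [0.5154, -0.187, 0.2159]
tool_rot: [-2.995, 1.552, 0.14]
force: [-0.9, 0.8, -0.3]
grip_width: -0.0002
```

```bash
python3 - <<'E'
from h import *
st()
print(to([.512,-.18,.106]))
save('wrist','w8');save('top','t8')
im=cv2.imread('pics/t8.png');cv2.imwrite('pics/t8c.png',cv2.resize(im[130:260,170:330],None,fx=4.6,fy=4.6,interpolation=cv2.INTER_CUBIC))
s,p,R=tool()
for r in nets.pinpoint('wrist','pawl_knob')[:3]:
        X=watz(r['location'],.112,(p,R)); print(r['p'],np.round(r['location'],1),np.round(X,4),ang(X))
E
```

```text
t 10.9 p [ 0.5154 -0.187   0.2159] r 234.3 ang 269.3 F [-0.91  0.79 -0.26] w -0.00023936709649190327 yaw of tool y -90.36487154174208 z 179.63214654039916 q [-0.4   0.61  0.95  1.88 -0.62  0.96 -0.74]
[109.87805031  -6.69952725   5.46352209]
0.7 [192.4 207.2] [ 0.5093 -0.1386  0.112 ] (np.float64(267.2669735121077), np.float64(186.0715538843492))
```

View pics/w8.png

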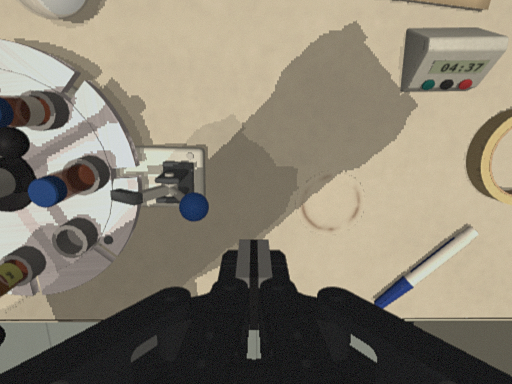

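View pics/t8c.png

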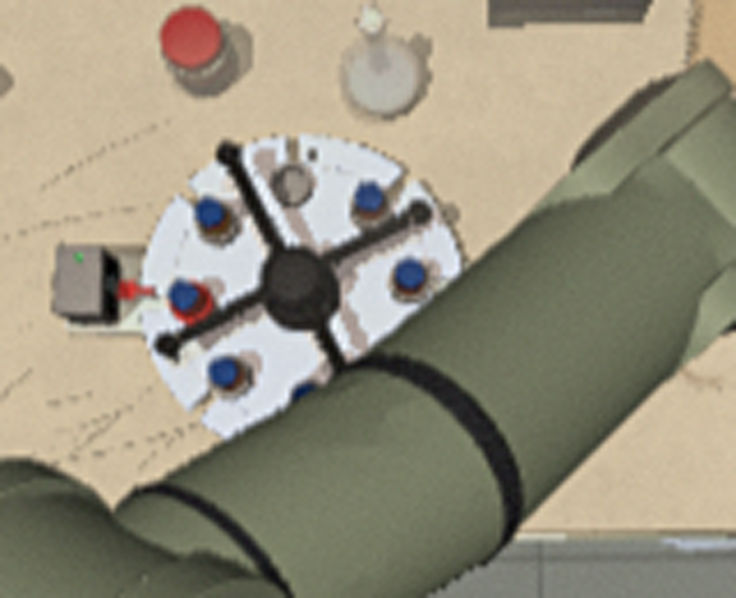

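jog_arm --pt "30 0 1 0 0 0" --pt "30 0 1 0 0 0" --pt "25 0 1 0 0 0" --pt "15 0 0 0 0 0" --pt "8 0 0 0 0 0" --pt "0 0 0 0 0 0"

```text
clock: 11.65
position: [0.5154, -0.1767, 0.1047]
tool_rot: [-2.797, 1.55, 0.354]
force: [0.5, -0.3, 0.0]
grip_width: 0.0005
```

```bash
python3 - <<'E'
from h import *
st()
save('wrist','w9')
E
```

```text
t 11.65 p [ 0.5154 -0.1767  0.1047] r 224.0 ang 269.3 F [ 0.48 -0.26  0.02] w 0.0004664114397766756 yaw of tool y -89.44998993330738 z -179.45797039169275 q [-0.3   0.74  0.77  1.96 -0.79  0.75 -0.6 ]
```

View pics/w9.png

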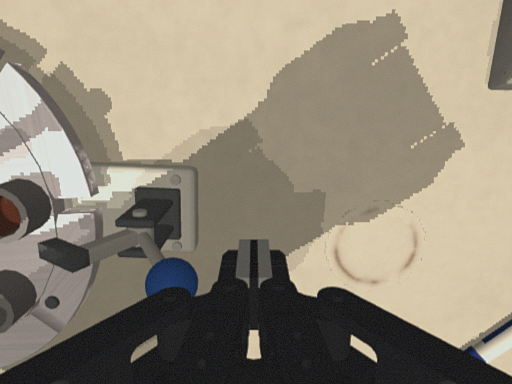

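jog_arm --pt "0 -3 0.2 0 0 0" --pt "0 -3 0.2 0 0 0" --pt "0 -2 0 0 0 0" --pt "0 -2 0 0 0 0" --pt "0 -2 0 0 0 0" --pt "0 -2 0 0 0 0" --pt "0 -2.5 0 0 0 0" --pt "0 -2.5 0 0 0 0" --pt "0 -2.5 0 0 0 0" --pt "0 -2.5 0 0 0 0"

```text
clock: 12.7
position: [0.5164, -0.1511, 0.1085]
tool_rot: [-2.893, 1.545, 0.259]
force: [-1.1, 0.7, 0.2]
grip_width: -0.0001
```

```bash
python3 - <<'E'
from h import *
st()
save('wrist','w10')
E
```

```text
t 12.7 p [ 0.5164 -0.1511  0.1085] r 198.4 ang 269.5 F [-1.05  0.7   0.16] w -0.00013102779393636116 yaw of tool y -89.41440660096052 z -179.4232847330017 q [-0.35  0.73  0.78  1.98 -0.79  0.74 -0.64]
```

View pics/w10.png

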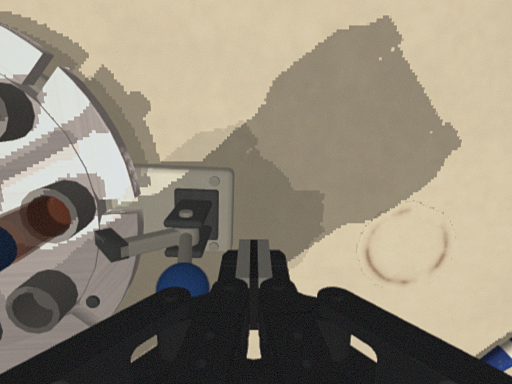

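jog_arm --pt "1 -2.5 0 0 0 0" --pt "1 -2.5 0 0 0 0" --pt "0.5 -2.5 0 0 0 0" --pt "0.5 -2.5 0 0 0 0" --pt "0.5 -2.5 0 0 0 0" --pt "0.5 -2.5 0 0 0 0" --pt "0.5 -2.5 0 0 0 0" --pt "0 0 0 0 0 0"

```text
clock: 13.55
position: [0.5164, -0.1313, 0.1035]
tool_rot: [-2.877, 1.546, 0.275]
force: [0.2, -0.2, -0.3]
grip_width: 0.0001
```

```bash
python3 - <<'E'
from h import *
st()
save('wrist','w11')
E
```

```text
t 13.55 p [ 0.5164 -0.1313  0.1035] r 178.6 ang 269.4 F [ 0.17 -0.23 -0.27] w 0.00012918813219837843 yaw of tool y -89.37781676948323 z -179.38706960857797 q [-0.39  0.73  0.78  2.   -0.81  0.72 -0.66]
```

View pics/w11.png

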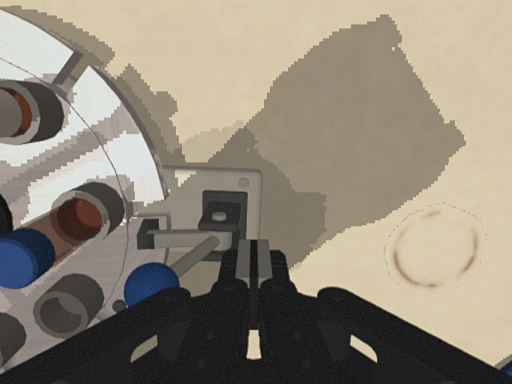

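jog_arm --pt "0 5 0 0 0 0" --pt "-35 5 0 0 0 0" --pt "-40 0 0 0 0 0" --pt "-36 0 0 0 0 0" --pt "0 0 0 0 0 0"

```text
clock: 14.1
position: [0.5127, -0.1455, 0.218]
tool_rot: [-2.914, 1.548, 0.235]
force: [0.1, 0.0, -0.3]
grip_width: -0.0002
```

```bash
python3 - <<'E'
from h import *
st()
a=np.radians(232);print(to([AX[0]+.074*np.cos(a),AX[1]+.074*np.sin(a),.205]))
E
```

```text
t 14.1 p [ 0.5127 -0.1455  0.218 ] r 192.8 ang 268.4 F [ 0.07  0.05 -0.25] w -0.00018233488900432302 yaw of tool y -89.53684087732114 z -179.54320354896848 q [-0.49  0.59  0.97  1.92 -0.62  0.94 -0.79]
[  12.83728845 -134.69794227   39.25435819]
```

jog_arm --pt "0 -27 8 0 0 0" --pt "0 -27 8 0 0 0" --pt "0 -27 8 0 0 0" --pt "0 -27 8 0 0 0" --pt "0 -26 7 0 0 0" --pt "0 0 0 -0.12 0 0" --pt "0 0 0 -0.12 0 0" --pt "0 0 0 -0.12 0 0" --pt "0 0 0 -0.1 0 0" --pt "0 0 0 0 0 0"

```text
clock: 15.1
position: [0.4709, -0.0102, 0.2172]
tool_rot: [2.803, 1.547, 0.144]
force: [0.0, -0.4, 0.2]
grip_width: -0.0002
```

```bash
python3 - <<'E'
from h import *
st()
a=np.radians(232);print(to([AX[0]+.074*np.cos(a),AX[1]+.074*np.sin(a),.143]))
a=save('wrist','w12')
s,p,R=tool()
for n,z in(('spoke_ball',.15),('carousel_axis',.15),('pawl_knob',.112),('red_pocket',.083)):
    for r in nets.pinpoint('wrist',n)[:3]:
        X=watz(r['location'],z,(p,R)); print(n,r['p'],np.round(r['location'],1),np.round(X,4),ang(X))
E
```

```text
t 15.1 p [ 0.4709 -0.0102  0.2172] r 74.5 ang 230.5 F [ 0.03 -0.45  0.16] w -0.0001619187332157967 yaw of tool y -62.34988821405037 z -152.33982196660864 q [-0.8   0.45  0.92  2.07 -0.49  0.83 -0.67]
[74.20232295  0.98341402  0.47898432]
carousel_axis 0.63 [202.4 105.9] [0.5174 0.0468 0.15  ] (np.float64(209.5668754283699), np.float64(0.9449754942547592))
pawl_knob 0.87 [371.8 205.1] [ 0.5081 -0.0922  0.112 ] (np.float64(265.8729867856059), np.float64(139.8991490631517))
pawl_knob 0.44 [116.8  51.1] [0.5205 0.1169 0.112 ] (np.float64(88.08688245678812), np.float64(69.6428431725705))
red_pocket 0.81 [107.6  61.8] [0.5091 0.1318 0.083 ] (np.float64(96.14028276158919), np.float64(84.98298765545705))
```

View pics/w12.png

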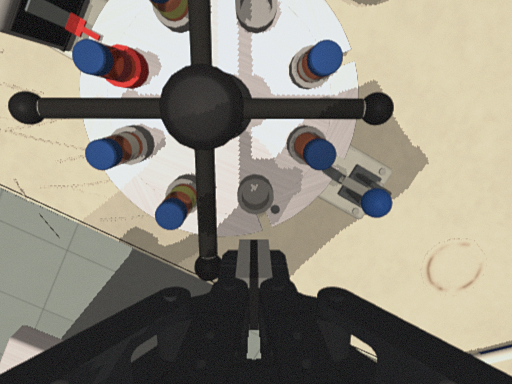

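jog_arm --pt "30 1 0 0 0 0" --pt "28 1 0 0 0 0" --pt "12 0 0 0 0 0" --pt "3 0 0 0 0 0" --pt "0 0 0 0 0 0"

```text
clock: 15.85
position: [0.4745, -0.0118, 0.1424]
tool_rot: [2.736, 1.547, 0.067]
force: [-0.7, -0.0, 0.0]
grip_width: -0.0
```

```bash
python3 - <<'E'
from h import *
st()
p=np.array([.4709,-.0102,.2172]);R=Ro.from_euler('xyz',[2.803,1.547,.144]).as_matrix()
B=[watz(px,.15,(p,R)) for px in((24,105),(378,107),(207,267))]
for b in B: print(np.round(b,4),ang(b))
d=B[1]-B[0];print('spoke dir',np.degrees(np.arctan2(d[1],d[0]))%90, np.hypot(*d[:2]),(B[0]+B[1])/2)
E
```

```text
t 15.85 p [ 0.4745 -0.0118  0.1424] r 73.5 ang 233.5 F [-0.69 -0.    0.02] w -3.38641583655341e-05 yaw of tool y -62.90158012450305 z -152.8894466481797 q [-0.67  0.56  0.77  2.12 -0.64  0.67 -0.55]
[0.4697 0.139  0.15  ] (np.float64(117.88749561705691), np.float64(103.78983290632858))
[ 0.5644 -0.0443  0.15  ] (np.float64(296.734065442152), np.float64(102.61649880989563))
[0.425 0.    0.15 ] (np.float64(206.89222158142738), np.float64(104.48909975754076))
spoke dir 27.314059025585543 0.20639587602666618 [0.51700785 0.04734463 0.15      ]
```

jog_arm --pt "0 -2 0 0 0 0" --pt "0 -2 0 0 0 0" --pt "0 -2 0 0 0 0" --pt "0 -1.5 0 0 0 0" --pt "0 -1.5 0 0 0 0" --pt "0 0 0 0 0 0"

```text
clock: 16.45
position: [0.4712, -0.0023, 0.1451]
tool_rot: [2.777, 1.543, 0.109]
force: [-0.5, -0.5, -0.2]
grip_width: 0.0001
```

```bash
python3 - <<'E'
from h import *
st()
E
```

```text
t 16.45 p [ 0.4712 -0.0023  0.1451] r 68.3 ang 226.6 F [-0.49 -0.54 -0.2 ] w 7.122978150712452e-05 yaw of tool y -62.875435250787966 z -152.86035416892068 q [-0.7   0.55  0.78  2.13 -0.64  0.67 -0.57]
```

jog_arm --pt "0.5 -0.6 0 0 0 0" --pt "0.5 -0.6 0 0 0 0" --pt "0.3 -0.6 0 0 0 0" --pt "0.2 -0.5 0.1 0.007 0 0" --pt "0.2 -0.5 0.1 0.007 0 0" --pt "0.2 -0.5 0.1 0.007 0 0" --pt "0.2 -0.5 0.1 0.007 0 0" --pt "0.2 -0.5 0.1 0.007 0 0"

```text
clock: 17.25
position: [0.4694, 0.0005, 0.1429]
tool_rot: [2.768, 1.541, 0.06]
force: [0.2, -3.1, 1.4]
grip_width: -0.0
```

```bash
python3 - <<'E'
from h import *
st()
E
```

```text
t 17.25 p [0.4694 0.0005 0.1429] r 67.6 ang 223.8 F [ 0.24 -3.13  1.43] w -3.805334462018626e-06 yaw of tool y -65.11467637158542 z -155.0975574864869 q [-0.71  0.56  0.79  2.14 -0.66  0.67 -0.61]
```

jog_arm --pt "0.1 -0.5 0.1 0.007 0 0" --pt "0.1 -0.5 0.1 0.007 0 0" --pt "0.1 -0.5 0.1 0.007 0 0" --pt "0.1 -0.5 0.1 0.007 0 0" --pt "0.1 -0.5 0.1 0.007 0 0" --pt "0.1 -0.5 0.1 0.007 0 0"

```text
clock: 17.85
position: [0.4676, 0.003, 0.1423]
tool_rot: [2.804, 1.541, 0.051]
force: [1.1, -2.7, 1.5]
grip_width: -0.0002
```

```bash
python3 - <<'E'
from h import *
st()
E
```

```text
t 17.85 p [0.4676 0.003  0.1423] r 67.2 ang 221.2 F [ 1.15 -2.65  1.5 ] w -0.0002017136679945167 yaw of tool y -67.75545270266424 z -157.73953420396248 q [-0.72  0.56  0.8   2.14 -0.67  0.67 -0.64]
```

jog_arm --pt "0.1 -0.4 0.1 0.006 0 0" --pt "0.1 -0.4 0.1 0.006 0 0" --pt "0.1 -0.4 0.1 0.006 0 0" --pt "0.1 -0.4 0.1 0.006 0 0"

```text
clock: 18.25
position: [0.4664, 0.0047, 0.1417]
tool_rot: [2.842, 1.541, 0.062]
force: [-0.0, -1.3, 1.2]
grip_width: 0.0
```

jog_arm --pt "0.1 -0.4 0.1 0.006 0 0" --pt "0.1 -0.4 0.1 0.006 0 0" --pt "0.1 -0.4 0.1 0.006 0 0" --pt "0.1 -0.4 0.1 0.006 0 0"

```text
clock: 18.65
position: [0.4661, 0.0048, 0.1417]
tool_rot: [2.806, 1.54, -0.001]
force: [0.7, -4.9, 3.9]
grip_width: 0.0
```

```bash
python3 - <<'E'
from h import *
st()
save('wrist','w13')
E
```

```text
t 18.65 p [0.4661 0.0048 0.1417] r 67.3 ang 219.2 F [ 0.72 -4.88  3.86] w 3.36977034140863e-05 yaw of tool y -70.80962164984271 z -160.79221199284203 q [-0.74  0.57  0.82  2.15 -0.68  0.67 -0.69]
```

View pics/w13.png

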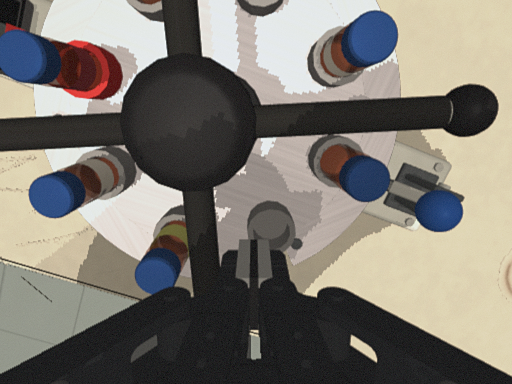

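jog_arm --pt "0 4 0 0 0 0" --pt "0 5 0 0 0 0" --pt "-30 3 0 0 0 0" --pt "-45 0 0 0 0 0" --pt "-40 0 0 0 0 0" --pt "0 0 0 0 0 0"

```text
clock: 19.3
position: [0.4655, -0.0086, 0.2596]
tool_rot: [2.785, 1.545, -0.025]
force: [0.7, 0.8, -0.6]
grip_width: -0.0001
```

```bash
python3 - <<'E'
from h import *
st()
save('wrist','w14');save('side','s14');save('top','t14')
s,p,R=tool()
for n,z in(('spoke_ball',.15),('carousel_axis',.15),('pawl_knob',.112),('red_pocket',.083)):
    for r in nets.pinpoint('wrist',n)[:3]:
        X=watz(r['location'],z,(p,R)); print(n,r['p'],np.round(r['location'],1),np.round(X,4),ang(X))
for f in('s14','t14'):
    im=cv2.imread(f'pics/{f}.png');cv2.imwrite(f'pics/{f}c.png',cv2.resize(im[130:260,170:330],None,fx=4.6,fy=4.6,interpolation=cv2.INTER_CUBIC))
E
```

```text
t 19.3 p [ 0.4655 -0.0086  0.2596] r 76.8 ang 226.7 F [ 0.65  0.76 -0.57] w -5.1238806712265585e-05 yaw of tool y -70.95565303533377 z -160.9433308866059 q [-0.92  0.4   1.06  2.03 -0.44  0.93 -0.86]
spoke_ball 0.72 [ 58.9 113.5] [0.4786 0.1396 0.15  ] (np.float64(113.22099018343467), np.float64(100.39226809332284))
spoke_ball 0.66 [119.   73.4] [0.5181 0.106  0.15  ] (np.float64(90.11710219962454), np.float64(58.74614878280114))
carousel_axis 0.55 [200.4 111.4] [0.5121 0.0469 0.15  ] (np.float64(183.7947405949084), np.float64(6.064322736956803))
pawl_knob 0.62 [348.2 165.5] [ 0.5078 -0.0789  0.112 ] (np.float64(265.29818268304183), np.float64(126.66489835790087))
pawl_knob 0.45 [220.  107.6] [0.5176 0.0378 0.112 ] (np.float64(266.1902210597191), np.float64(9.489724953954463))
red_pocket 0.76 [118.1  73.4] [0.5149 0.1321 0.083 ] (np.float64(92.21194304779637), np.float64(84.86356798013297))
red_pocket 0.29 [200.4 108.5] [0.51   0.0564 0.083 ] (np.float64(131.95465265694082), np.float64(12.274864772003825))
```

View pics/w14.png

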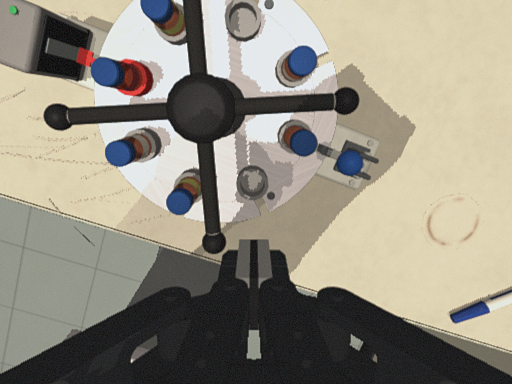

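View pics/s14c.png

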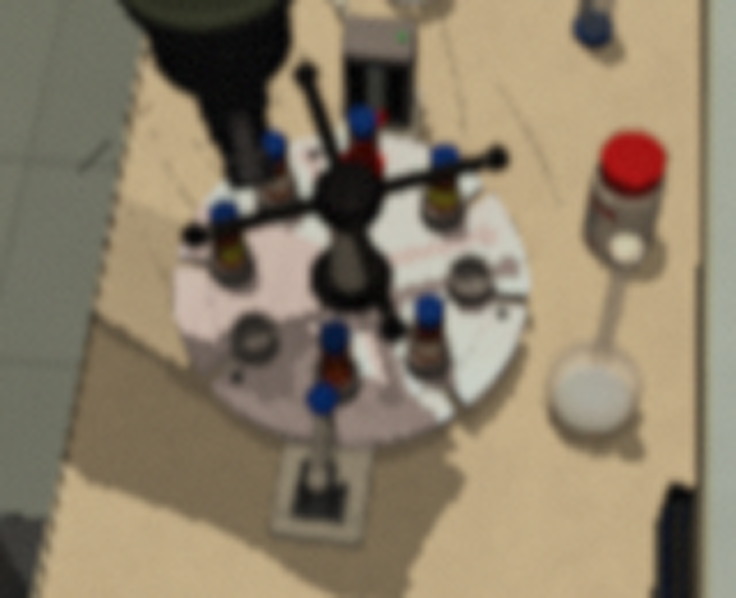

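View pics/t14c.png

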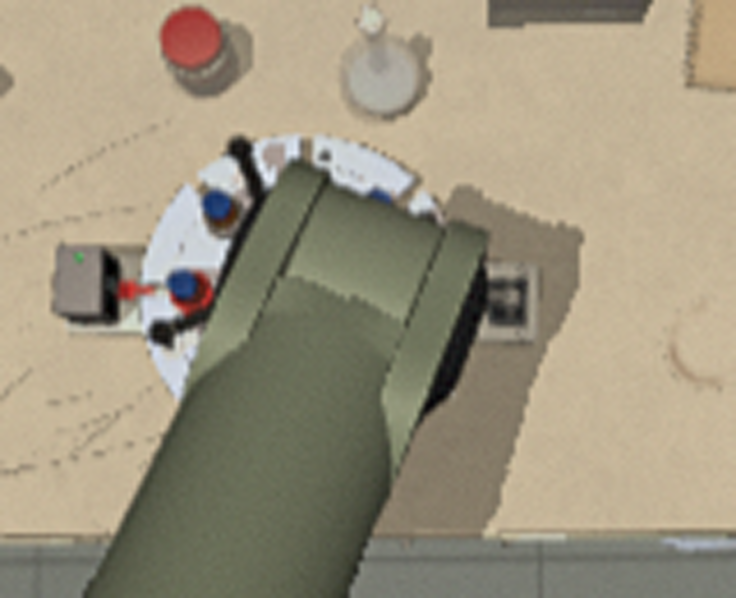

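```bash
python3 - <<'E'
from h import *
from scipy.optimize import least_squares
o=lambda x,y:(170.+x/4.6-.4,130.+y/4.6-.4)
obs=[('top',o(239,146),1),('top',o(162,332),2),('side',o(498,158),1),('side',o(306,73),2),('side',o(193,235),3),('side',o(394,327),0)]
f=lambda a:np.concatenate([proj(c,[AX[0]+.101*np.cos(a[0]+(k-1)*np.pi/2),AX[1]+.101*np.sin(a[0]+(k-1)*np.pi/2),.15])-q for c,q,k in obs])
s=least_squares(f,[.4]);sp=np.degrees(s.x[0]);print(sp,np.round(s.fun,1))
red=sp+90-22.5;print('red',red,'err mm vs 88.4',(red-88.4)*np.pi/180*83)
for kn in ('home',127),('ride',136.5):
    a=np.radians(268.4);X=[AX[0]+kn[1]/1e3*np.cos(a),AX[1]+kn[1]/1e3*np.sin(a),.112 if kn[0]=='home' else .1155];q=proj('side',X);print(kn,q,'obs',o(322,398))
st()
E
```

```text
22.15831287514006 [ 0.4  0.4  0.1 -0.1 -0.3 -0.3 -0.1 -0.   0.5 -0.2 -0.1  0.1]
red 89.65831287514006 err mm vs 88.4 1.8228213233887038
('home', 127) [239.75151671 215.97311848] obs (239.6, 216.1217391304348)
('ride', 136.5) [239.25771843 218.40103539] obs (239.6, 216.1217391304348)
t 19.65 p [ 0.4638 -0.0083  0.2554] r 77.8 ang 225.6 F [-0.59 -0.87 -0.1 ] w 8.462230608734337e-05 yaw of tool y -70.95821167575694 z -160.94887573879222 q [-0.91  0.41  1.06  2.04 -0.45  0.92 -0.86]
```

The side view puts the pawl knob at its home position and the vial about 2 mm from the read point. The robot is clear of everything, so I'm handing the job in.

```bash
python3 -c "
from workcell import bot; print(bot.job_done())"
```

```text
the job is handed in; nothing more can be done
None
```

The red pocket is at the read head and the index pawl is home in its notch. I handed the job in at about 19.7 s; no verdict was reported.

**What I did:** I pushed a spoke clockwise about 92° with the closed fingers. I then tipped the blue-knobbed pawl inward on to the ring. After that I pushed the same spoke on in steps of about 0.4–0.5 mm until it stalled, then backed off and lifted clear.

**Last checks:**
- **Pawl:** the side picture put the knob within 0.2 pixels of its home position, and about 2.3 pixels from where it would be riding on the rim. The wrist picture put it 126.7 mm from the axis, against 127 mm for home.
- **Vial:** the spoke balls place the red-banded vial about 2 mm from the read point. The wrist network's own reading of the vial is less close, at 92.2° against 89.7° from the balls. That would be about 5.5 mm off around the circle, still inside the 8 mm limit.
- **Forces:** readings were taken only at the end of each move, so brief peaks between them were not seen. The highest was about 6 N, at the stall against the lock.
- **Rest of the bench:** nothing looked moved in the pictures, but I did not measure the other items again. The arm stood about 10 cm above the spokes, touching nothing.

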